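# Lock the sample ring on the stage pin with its hairpin clip

### The job

Set the big aluminium sample ring over the headed pin of the measuring stage so that it lies flat on the round platform, then lock it there: push the steel hairpin clip sideways over the pin's neck, between ring and head, until its legs snap past and the pin sits fully home with the tongue pressed in. The pin's exact place on its slide is not known, so push gently, by feel: once the clip is home do not lean on it (never more than 15 N on the pin). Let go of everything and leave the other things on the bench where they are.

Things in the scene. Friction and masses are not known exactly. Their poses are not given: they have to be found in the camera images.
- stage: Fixed measuring bench: grey rail 80 x 600 x 20 mm along its y axis, with a light tower (140 mm high, near face at y = +232 mm) and a lens tower (116 mm high, near face at y = -210 mm). Midway, on a black block (70 x 90 mm, 42 mm high), a round platform dia 60, top 52 mm high, carries the upright steel pin. Origin: centre of the platform, at table height; z up.
- slide_mid (a point): Middle of the pin's cross-slide, 79 mm high above the stage's origin. The pin itself is clamped anywhere within 8 mm of here along the stage's x axis (exact in y) and does not give. Pin heights in mm: neck dia 14 from 52 to 86, head dia 20 from 86 to 95, then a cone to dia 10 at 105. Best push the clip on along the stage's x axis, from the robot's side.
- ring: Loose aluminium ring, 66 mm outside, 40 mm hole, 20 mm thick, about 120 g, lying flat. Origin: centre of its underside. It passes the pin's head with 10 mm of room all round. Lying on the platform its underside is 52 mm and its top 72 mm above the table, 14 mm below the pin's head.
- clip: Loose hairpin spring clip of 5 mm steel wire, about 65 g, 83 mm long, lying flat. Origin: underside, where the pin's axis sits when the clip is home; z up, +x to the open end of the legs, y across. The legs, at y = +-9.3 mm, swing out on springs at x = -30 mm. Between them a tongue gives 3 mm; then the pin stops hard and the clip is home.
- tongue (a joint): How far the clip's tongue is pressed in by the pin, in m: 0 free (tip at x = -4 mm of the clip), 0.003 pressed in fully (tip at x = -7 mm), taking about 1.6 N. It stays pressed in when the clip is home.
- clip_throat (a point): Mid-point of the clip's throat, x = +7.5 mm, 2.5 mm above the underside, on the clip: gap 7 mm here, flaring to 23 mm at the leg ends (x = +23 mm), so the neck is caught within 4 mm sideways. Spreading it over the neck takes 3 to 11 N, rising over about 8 mm of travel; then it snaps, the force drops to little, and some 8 to 13 mm further the pin is home and the force climbs by 3 N or more per mm.
- clip_tab (a point): On the clip's white upright grip tab, 26 mm above the underside; a good TCP point. The tab is 22 mm (x) by 10 mm (y) by 40 mm high, centred 46 mm behind the clip's origin along its -x. The wire lies below 5 mm: keep the fingertips 7 mm or more above the underside and close along y.
- washer: Bystander: steel washer 38 mm outside, 4 mm thick; origin under its centre.
- seal_disc: Bystander: small wooden disc, 38 mm across, 16 mm high; origin under its centre.
- vial: Bystander: small amber jar 28 mm across, 55 mm high; origin under its centre.
- driver: Bystander: screwdriver lying along its x axis.
- beaker: Bystander: white beaker 54 mm across, 60 mm high; origin under its centre.
- phone: Bystander: black phone 150 x 73 x 8 mm lying flat; origin under its centre.
- mouse: Bystander: round white computer mouse 60 mm across, 33 mm high; origin under its centre.

How it is judged:
On the way, in this order (a step that is already met when the one before it is completed fails the run):
1. the ring lies flat on the platform, around the pin, before the clip is on (horizontal distance between ring and stage below 0.024 m and height (world z) of ring between 0.049 and 0.055 m and angle between ring's own z axis and vertical below 0.06 rad), for 0.2 s.
2. the clip is home on the neck, above the seated ring (all of step 1 and value of joint tongue above 0.0023 m and horizontal distance between clip and stage below 0.014 m and height (world z) of clip between 0.068 and 0.084 m and angle between clip's own z axis and vertical below 0.25 rad), for 0.2 s.
At the end, for the whole second after the job is handed in: Ring flat (0.06 rad) on the platform round the pin, underside 49 to 55 mm high, within 24 mm of the platform centre; clip on the neck above it, tongue pressed in over 2.3 mm, origin within 14 mm of that centre, 68 to 84 mm high, tilt under 0.25 rad; both let go and still (all of step 2 and linear speed of each of clip, ring below 0.01 m/s); the robot touches nothing.
It fails at once if the clip presses on the pin or stage with more than 15 N (contact force between clip and stage above 15 N).
It fails at once if a bystander is pushed more than 20 mm from its place (distance of any of washer, seal_disc, vial, driver, beaker, phone, mouse from where it was at the start of the episode above 0.02 m).
It also fails if it takes over 56 s, if anything falls off the work surface, if the arm or the gripper's body presses on something with over 40 N, if the wrist force passes 120 N, or if a joint passes its speed limit or range.

### The arm

A 7-joint arm with a two-finger parallel gripper is mounted at the origin on the work surface. World frame = base frame: x ahead of the robot, y to its left, z up, the work surface at z = 0. Lengths are in m, angles in rad, forces in N, time in s.
With the tool pointing down it reaches from about 0.35 to 0.9 m from the base axis. Payload 19.9 kg.
Tool frame: the origin (TCP) lies between the finger pads, 19 mm behind the fingertips; this is the grasp point; z points along the fingers, y is the line along which they close (so a half turn about z gives the same grasp; the last joint's range is limited). The gripper opens to 85 mm and grips with 20 to 120 N. Pads are 22 mm wide; open, the fingers measure 114 mm over their backs; the gripper's body (76 mm by 85 mm) begins 54 mm behind the grasp point. The pads swing forward as they close: fully open they stand 13 mm farther back than shut.
Start: joints at [-1.288, 0.417, -0.01, 1.614, 0.005, 1.111, -0.053], TCP at [0.199, 0.592, 0.25] pointing down, gripper open.
Joint ranges: [-2.81, 2.81], [-0.39, 2.02], [-1.27, 1.25], [0.06, 2.57], [-1.19, 4.33], [0.19, 2], [-2.82, 2.82]. Speed limits (rad/s): [1.89, 1.89, 2.39, 2.39, 3.01, 3.01, 3.01].

### API

Orientations are given as a unit quaternion [w, x, y, z].
In Python, from cell import bot gives the robot as it stands.
- The arm moves only by the shell command python3 -m crank 'ROWS' [FORCE]. ROWS is JSON, a list of rows, each a list of 7 numbers: the shift along the world's x, y, z in cm, then the turn, a rotation vector about the world's x, y, z in rad, then the opening, from -1 (shut) to 1 (fully open). A call has exactly 8 rows; each row is the pose to reach, as a shift and turn from the pose commanded when the call began; what a row does not reach only later rows make up. A row lasts 1/8 s, in which the tool goes at most 62.5 mm and 10.7 degrees, less where a joint would pass 70% of its speed; a pose out of reach is approached as far as the arm can. A call with a gripper value outside its range is refused whole. The fingers move at their own pace and stop on an object; FORCE is the grip in N (left out, the last holds). Time passes only in rows, so rows that repeat a pose let the fingers close, or fill a call up. It gives the time, the measured TCP pose, the force, the opening and the grip force at its end, in the units of the state.
- bot.state(): the state, without advancing time (a new reading comes with each control period).
- bot.camera(name): name is "scene" or "top"; returns a dict with "img" (480x640x3 uint8, red, green, blue), "fx", "fy", "cx", "cy" (pixels), "dist" ([k1, k2, p1, p2, k3] as OpenCV has them; the pictures are not rectified), "extrinsics" (4x4, takes a point from camera to world coordinates). Camera axes: x right, y down, z forward; pixel columns grow to the right and rows downward; lengths in m; the calibration is good to about 2 mm. A picture is of the moment at which its call begins. There is no depth.
- bot.sign_off(): hands the job in; it is judged then, once.
Trained networks look in the newest picture that a camera, given by its name, has taken for a name from the list of things; names that differ only in an ending like _2 or _b are one class to them, and where a whole thing is asked for, a point or a joint stands for the part that bears it (a point fixed in the world has none). Each returns a list of dicts, best first, with "confidence" (0 to 1); they miss things now and then, are a little off and sometimes report something else, mostly with a low value. They report only what shows in the picture. A call takes as long as a camera call.
- bot.trace(label, camera): "pixels" (480x640 bool, what is visible of it) and "rect" ([left, top, right, bottom] in pixels, round what is visible of it).
The state is a dict: "time_s": time; "joint_positions": joint angles; "qvel": joint speeds; "joint_torque": joint torques, N m; "eef_pos": TCP position; "tcp_rot": TCP orientation; "ft_force": force on the tool from outside, world axes, zero at the start; "ft_torque": the same for the moment, N m; "gripper_width": finger opening in m; "grasp_force": force on a finger pad.
Only numpy, scipy, OpenCV 4.12 (cv2) and the standard library are available. Lean on these libraries where they do the work, as an engineer would, in place of code of your own. Each camera call takes 0.05 s, during which the arm holds its last target. There are 200 camera calls.

## Working session

There is one attempt and no reset: what is moved stays moved. The work goes in short steps, Python scripts to look and compute and a shell command to move; the robot and the scene stay as the last step left them, time stands still between calls to the robot, and variables do not carry over. Pictures are saved under pics/ and viewed, at most 10 in all, crops included, and the job is handed in when it is done.

```bash
ls; mkdir -p pics
cat > h.py <<'E'
import numpy as np, cv2
from cell import bot
def cam(n):
    c=bot.camera(n); c['K']=np.array([[c['fx'],0,c['cx']],[0,c['fy'],c['cy']],[0,0,1.]]); c['d']=np.array(c['dist'],float); c['E']=np.array(c['extrinsics']); return c
def save(c,f,crop=None,s=1):
    im=c['img'][...,::-1]
    if crop: im=im[crop[1]:crop[3],crop[0]:crop[2]]
    cv2.imwrite('pics/'+f,cv2.resize(im,None,fx=s,fy=s,interpolation=cv2.INTER_CUBIC))
def ray(c,px):
    u=cv2.undistortPoints(np.array(px,float).reshape(-1,1,2),c['K'],c['d'])[:,0]
    d=np.c_[u,np.ones(len(u))]@c['E'][:3,:3].T
    return c['E'][:3,3],d
def onz(c,px,z):
    o,d=ray(c,px); return o+d*((z-o[2])/d[:,2])[:,None]
def proj(c,P):
    T=np.linalg.inv(c['E']); r,_=cv2.Rodrigues(T[:3,:3])
    return cv2.projectPoints(np.array(P,float).reshape(-1,3),r,T[:3,3],c['K'],c['d'])[0][:,0]
E
cat > a.py <<'E'
from h import *
T=cam('top');S=cam('scene');save(T,'top0.png');save(S,'scene0.png')
np.set_printoptions(precision=4,suppress=True)
for n,c in (('top',T),('scene',S)):
    print(n,c['E'][:3,3],c['fx'])
    for l in ['stage','ring','clip','clip_tab','washer','seal_disc','vial','driver','beaker','phone','mouse']:
        for r in bot.trace(l,n)[:2]:
            m=np.array(r['pixels']);ys,xs=np.nonzero(m)
            print(l,round(r['confidence'],2),r['rect'],m.sum(),onz(c,[[xs.mean(),ys.mean()]],0.01)[0])
s=bot.state();print(s['eef_pos'],s['tcp_rot'],s['ft_force'])
E
python3 a.py
```

```text
pics
top [0.1603 0.0277 1.6268] 602.2010143727229
stage 0.6 [232.4, 168.9, 488.9, 216.1] 7300 [ 0.6623 -0.0651  0.01  ]
ring 0.88 [388.3, 245.7, 409.3, 271.0] 314 [ 0.4665 -0.1797  0.01  ]
clip 0.57 [269.0, 258.3, 276.0, 283.9] 203 [0.445  0.1648 0.01  ]
clip_tab 0.69 [268.9, 264.0, 275.4, 284.1] 84 [0.4379 0.162  0.01  ]
clip_tab 0.38 [316.5, 238.1, 333.4, 250.7] 152 [0.5173 0.0187 0.01  ]
washer 0.55 [331.1, 264.8, 348.5, 279.5] 108 [ 0.4346 -0.0159  0.01  ]
seal_disc 0.59 [319.2, 235.4, 333.3, 251.2] 144 [0.5174 0.0195 0.01  ]
vial 0.7 [386.6, 245.4, 409.1, 271.9] 332 [ 0.4691 -0.1777  0.01  ]
vial 0.44 [440.4, 245.8, 449.4, 256.4] 109 [ 0.476  -0.3072  0.01  ]
driver 0.82 [192.7, 288.9, 224.0, 307.8] 292 [0.3917 0.3426 0.01  ]
beaker 0.23 [268.2, 268.7, 275.2, 281.0] 111 [0.4376 0.1654 0.01  ]
phone 0.85 [461.6, 250.0, 506.7, 307.3] 1456 [ 0.394  -0.4091  0.01  ]
mouse 0.6 [472.2, 223.4, 495.4, 251.1] 358 [ 0.5125 -0.4137  0.01  ]
scene [0.9869 0.258  0.9892] 456.34633047931396
stage 0.88 [123.2, 203.9, 399.0, 359.2] 10090 [ 0.651  -0.0494  0.01  ]
stage 0.29 [246.4, 198.2, 273.1
[... 178 characters left out ...]
_tab 0.56 [381.5, 237.2, 391.6, 263.9] 117 [0.4357 0.162  0.01  ]
washer 0.27 [373.7, 238.7, 393.4, 272.2] 188 [0.4473 0.1632 0.01  ]
seal_disc 0.57 [314.3, 247.9, 327.8, 263.5] 207 [0.5197 0.0176 0.01  ]
vial 0.6 [211.3, 177.5, 223.5, 200.4] 198 [ 0.4616 -0.3154  0.01  ]
driver 0.94 [448.0, 247.3, 478.4, 280.8] 411 [0.3905 0.3402 0.01  ]
beaker 0.73 [478.2, 329.1, 512.0, 361.3] 710 [0.5568 0.4615 0.01  ]
beaker 0.64 [383.5, 237.2, 394.0, 267.7] 176 [0.4344 0.1635 0.01  ]
phone 0.66 [183.6, 142.6, 216.1, 183.1] 1091 [ 0.3981 -0.408   0.01  ]
mouse 0.65 [166.7, 179.1, 188.2, 202.0] 384 [ 0.5135 -0.4139  0.01  ]
[0.1995 0.5923 0.25  ] [ 0.      0.1617  0.9868 -0.    ] [-0.6061  0.2572 -0.1366]
```

View pics/top0.png

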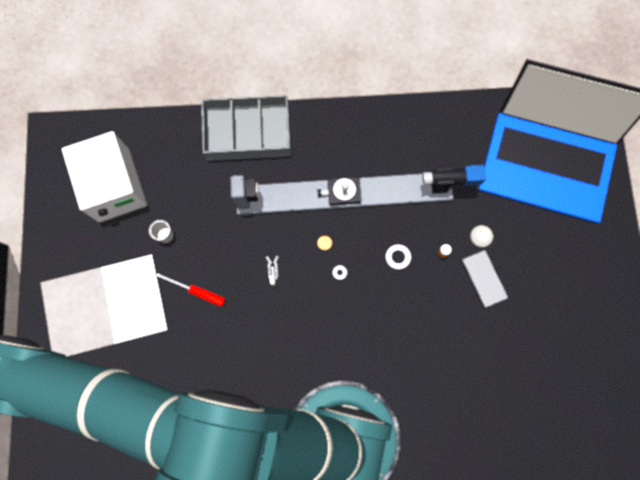

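View pics/scene0.png

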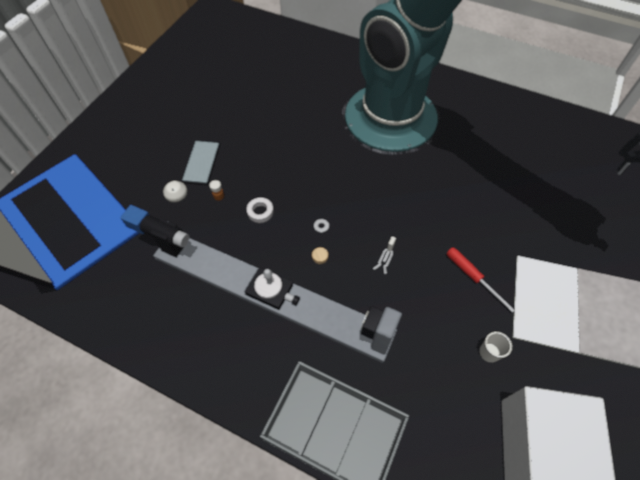

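The top view shows the platform and pin at about (344,190), the ring at (398,257), and the clip at (272,270) with its legs pointing up, away from the robot. In the scene view the ring is at (260,210), the clip at (387,253) and the pin at (268,275). Next I'll measure these precisely.

```bash
cat > b.py <<'E'
from h import *
np.set_printoptions(precision=4,suppress=True)
T=cam('top');S=cam('scene')
a=cv2.resize(T['img'][140:230,220:480,::-1],None,fx=3,fy=3,interpolation=cv2.INTER_CUBIC)
b=cv2.resize(T['img'][240:300,250:295,::-1],None,fx=5,fy=5,interpolation=cv2.INTER_CUBIC)
d=cv2.resize(S['img'][225:285,365:410,::-1],None,fx=5,fy=5,interpolation=cv2.INTER_CUBIC)
e=cv2.resize(S['img'][255:315,240:305,::-1],None,fx=5,fy=5,interpolation=cv2.INTER_CUBIC)
W=np.zeros((a.shape[0]+300,800,3),np.uint8);W[:a.shape[0],:a.shape[1]]=a
x=0
for q in (b,d,e): W[-300:,x:x+q.shape[1]]=q;x+=q.shape[1]+3
cv2.imwrite('pics/c1.png',W)
for n,c in (('top',T),('scene',S)):
    g=cv2.cvtColor(c['img'],cv2.COLOR_RGB2GRAY)
    r=bot.trace('ring',n)[0]; m=np.array(r['pixels']).astype(np.uint8)
    cs=cv2.findContours(m,0,1)[0]; k=max(cs,key=len); el=cv2.fitEllipse(k); print(n,'ring',el,onz(c,[el[0]],.012))
    l=bot.trace('clip',n)[0]; m=np.array(l['pixels']); ys,xs=np.nonzero(m); P=onz(c,np.c_[xs,ys],.003)[:,:2]
    u,s,v=np.linalg.svd(P-P.mean(0)); print('clip mean',P.mean(0),'axis',v[0],np.degrees(np.arctan2(v[0][1],v[0][0])))
    # predictions: px for platform points
    print('stage ctr pix->z.052',onz(c,[[344,190.5]] if n=='top' else [[268,286]],.052))
E
python3 b.py
```

```text
top ring ((397.39794921875, 256.6792907714844), (22.932899475097656, 24.388843536376953), 104.36382293701172) [[ 0.4678 -0.1786  0.012 ]]
clip mean [0.4477 0.1651] axis [-0.9998  0.02  ] 178.85364712677747
stage ctr pix->z.052 [[ 0.6522 -0.0434  0.052 ]]
scene ring ((259.27313232421875, 209.48643493652344), (24.376113891601562, 25.002147674560547), 42.64994430541992) [[ 0.4679 -0.1808  0.012 ]]
clip mean [0.4354 0.161 ] axis [0.9995 0.0303] 1.7357211580597527
stage ctr pix->z.052 [[ 0.6602 -0.0417  0.052 ]]
```

View pics/c1.png

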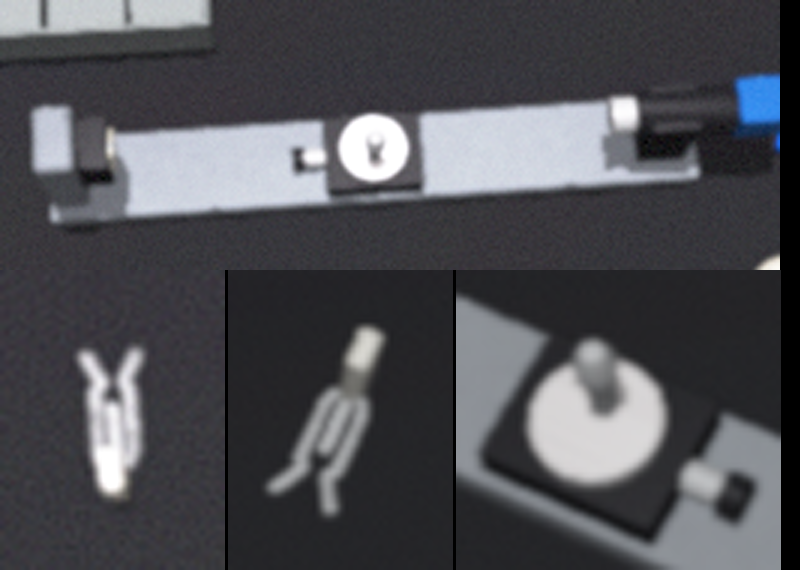

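```bash
cat > c.py <<'E'
from h import *
from scipy.optimize import minimize, least_squares
np.set_printoptions(precision=4,suppress=True)
C={n:cam(n) for n in('top','scene')}
def t2(x,y,a,P):
    P=np.array(P,float);R=np.array([[np.cos(a),-np.sin(a)],[np.sin(a),np.cos(a)]]);Q=P.copy();Q[:,:2]=P[:,:2]@R.T+[x,y];return Q
# clip: render model vs bright pixels
box=lambda x0,x1,y0,y1,z0,z1:[(x,y,z) for x in(x0,x1) for y in(y0,y1) for z in(z0,z1)]
wires=[box(-32,7.5,6.8,11.8,0,5),box(-32,7.5,-11.8,-6.8,0,5),box(-46,-4,-3,3,0,5),box(-35,-30,-11.8,11.8,0,5),
 [(7.5,3.5,0),(7.5,8.5,0),(23,11.5,0),(23,16.5,0),(7.5,3.5,5),(7.5,8.5,5),(23,11.5,5),(23,16.5,5)]]
wires.append([(x,-y,z) for x,y,z in wires[-1]]);wires.append(box(-57,-35,-5,5,0,40))
roi={'top':(250,240,295,300),'scene':(365,225,410,285)};K=8
def render(p,n):
    l,t,r,b=roi[n];m=np.zeros(((b-t)*K,(r-l)*K),np.float32)
    for w in wires:
        q=proj(C[n],t2(*p,np.array(w)/1000.));q=((q-[l-.5,t-.5])*K).astype(np.int32);cv2.fillConvexPoly(m,cv2.convexHull(q),1.)
    return cv2.GaussianBlur(cv2.resize(m,(r-l,b-t),interpolation=cv2.INTER_AREA),(0,0),.7)
im={}
for n in C:
    l,t,r,b=roi[n];g=cv2.cvtColor(C[n]['img'],cv2.COLOR_RGB2GRAY)[t:b,l:r].astype(np.float32);im[n]=np.clip((g-np.median(g))/120,0,1)
def cost(p,ns): return -sum(np.corrcoef(render((p[0]/100,p[1]/100,p[2]),n).ravel(),im[n].ravel())[0,1] for n in ns)
for ns in(['top','scene'],['top'],['scene']):
    b=min((minimize(cost,[47.+i,16.4,a],args=(ns,),method='Nelder-Mead',options=dict(initial_simplex=[[47+i,16.4,a],[48+i,16.4,a],[47+i,17,a],[47+i,16.4,a+.15]])) for i in(0,1.5) for a in(-.1,.1)),key=lambda r:r.fun)
    print('clip',ns,b.x,b.fun)
# platform ellipse
for n,bx in(('top',(325,170,365,210)),('scene',(240,255,290,310))):
    l,t,r,b=bx;g=cv2.cvtColor(C[n]['img'],cv2.COLOR_RGB2GRAY)[t:b,l:r]
    k=max(cv2.findContours(cv2.morphologyEx((g>185).astype(np.uint8),3,np.ones((3,3))),0,1)[0],key=len);h=cv2.convexHull(k)
    el=cv2.fitEllipse(k);print(n,'platform',el,onz(C[n],[np.add(el[0],[l,t])],.052))
c=C['top']
print('rail back',onz(c,[[257.3,184.3],[423.3,174]],.02),'front',onz(c,[[237.3,214],[453.3,199.3]],.0))
print('pin top',onz(c,[[345.7,186]],.1),onz(C['scene'],[[267.8,269.5]],.1))
E
python3 c.py
```

```text
clip ['top', 'scene'] [46.714  16.3936  0.0072] -1.8812097107247123
clip ['top'] [46.8528 16.4622 -0.0064] -0.9402150707816761
clip ['scene'] [46.6264 16.3192  0.016 ] -0.9663221985695446
top platform ((19.029338836669922, 18.69376564025879), (21.275272369384766, 22.279132843017578), 92.12832641601562) [[ 0.6573 -0.0438  0.052 ]]
scene platform ((27.465028762817383, 30.386686325073242), (20.860706329345703, 24.64685821533203), 82.31623840332031) [[ 0.6595 -0.0435  0.052 ]]
rail back [[ 0.6943  0.1955  0.02  ]
 [ 0.6971 -0.2693  0.02  ]] front [[ 0.6174  0.2563  0.    ]
 [ 0.6244 -0.35    0.    ]]
pin top [[ 0.6493 -0.0465  0.1   ]] [[ 0.6429 -0.046   0.1   ]]
```

```bash
python3 -m crank '[[4,-5,0,0,0,-0.18,1],[8,-10,0,0,0,-0.36,1],[12,-15,0,0,0,-0.54,1],[16,-20,0,0,0,-0.72,1],[19,-25.5,0,0,0,-0.9,1],[22,-31,0,0,0,-1.08,1],[24.5,-37,0,0,0,-1.24,1],[26,-43,0,0,0,-1.246,1]]' 40; python3 -m crank '[[0.2,-6,-2,0,0,0,1],[0.4,-12,-4,0,0,0,1],[0.6,-18,-6,0,0,0,1],[0.8,-24,-8,0,0,0,1],[0.8,-30,-10,0,0,0,1],[0.85,-34.2,-12,0,0,0,1],[0.85,-34.2,-13,0,0,0,1],[0.85,-34.2,-13,0,0,0,1]]'
cat > st.py <<'E'
from h import *
from scipy.spatial.transform import Rotation as R
np.set_printoptions(precision=4,suppress=True)
s=bot.state();q=np.array(s['tcp_rot']);M=R.from_quat(q[[1,2,3,0]]).as_matrix()
print(s['time_s'],s['eef_pos'],'yaxis',M[:,1],'z',M[:,2],'F',s['ft_force'],'w',s['gripper_width'],s['grasp_force'],'j',s['joint_positions'])
E
python3 st.py
```

```text
time_s: 2.6
eef_pos: [0.458, 0.1682, 0.2502]
tcp_rot: [0.0, 0.708, 0.706, 0.0]
ft_force: [0.9, 0.9, -0.4]
gripper_width: 0.0856
grasp_force: 0.0
time_s: 3.6
eef_pos: [0.4656, -0.1715, 0.1195]
tcp_rot: [-0.001, 0.707, 0.707, -0.0]
ft_force: [0.4, -0.0, 0.9]
gripper_width: 0.0852
grasp_force: 0.0
3.6 [ 0.4656 -0.1715  0.1195] yaxis [ 1.     -0.0001 -0.0013] z [-0.0013  0.0003 -1.    ] F [ 0.401  -0.031   0.8577] w 0.08523090556522459 0.0 j [-0.1753  0.4188  0.5628  2.0536 -0.3218  0.7555  0.5859]
```

```bash
python3 -m crank '[[0,0,-1,0,0,0,1],[0,0,-2.5,0,0,0,1],[0,0,-4,0,0,0,1],[0,0,-5.5,0,0,0,1],[0,0,-6,0,0,0,1],[0,0,-6,0,0,0,1],[0,0,-6,0,0,0,1],[0,0,-6,0,0,0,1]]'
```

```text
time_s: 4.6
eef_pos: [0.4661, -0.1719, 0.0604]
tcp_rot: [0.0, 0.707, 0.707, 0.0]
ft_force: [0.3, -0.1, 0.3]
gripper_width: 0.0854
grasp_force: 0.0
```

```bash
python3 -m crank '[[0.2,-0.8,-1,0,0,0,1],[0.2,-0.8,-2.5,0,0,0,1],[0.2,-0.8,-3.6,0,0,0,1],[0.2,-0.8,-3.9,0,0,0,1],[0.2,-0.8,-3.9,0,0,0,1],[0.2,-0.8,-3.9,0,0,0,0],[0.2,-0.8,-3.9,0,0,0,0],[0.2,-0.8,-3.9,0,0,0,0]]' 40;  python3 -m crank '[[0,0,0,0,0,0,0],[0,0,0,0,0,0,0],[0,0,3,0,0,0,0],[0,0,6,0,0,0,0],[0,0,9,0,0,0,0],[0,0,12,0,0,0,0],[0,0,12,0,0,0,0],[0,0,12,0,0,0,0]]'
```

```text
time_s: 5.6
eef_pos: [0.468, -0.1799, 0.0215]
tcp_rot: [0.0, 0.707, 0.707, 0.0]
ft_force: [-2.2, 2.0, 8.7]
gripper_width: 0.0631
grasp_force: 42.3
time_s: 6.6
eef_pos: [0.4676, -0.1796, 0.1406]
tcp_rot: [-0.0, 0.707, 0.707, 0.0]
ft_force: [-0.6, 0.4, -1.1]
gripper_width: 0.0633
grasp_force: 46.2
```

```bash
python3 -m crank '[[4,3,0.5,0,0,0,0],[8.5,6,1,0,0,0,0],[13,9,1,0,0,0,0],[17,12,1,0,0,0,0],[18.5,13.6,1,0,0,0,0],[18.5,13.6,1,0,0,0,0],[18.5,13.6,1,0,0,0,0],[18.5,13.6,1,0,0,0,0]]'
cat > d.py <<'E'
import sys
from h import *
T=cam('top');S=cam('scene');f=sys.argv[1]
a=cv2.resize(T['img'][150:225,300:390,::-1],None,fx=4,fy=4,interpolation=cv2.INTER_CUBIC)
b=cv2.resize(S['img'][225:325,220:310,::-1],None,fx=4,fy=4,interpolation=cv2.INTER_CUBIC)
W=np.zeros((400,730,3),np.uint8);W[:300,:360]=a;W[:400,365:725]=b;cv2.imwrite('pics/'+f,W)
E
python3 d.py d1.png; python3 st.py
```

```text
time_s: 7.6
eef_pos: [0.6522, -0.0449, 0.1508]
tcp_rot: [-0.0, 0.708, 0.707, -0.0]
ft_force: [-0.6, 0.1, -1.0]
gripper_width: 0.0633
grasp_force: 46.2
7.7 [ 0.6525 -0.0446  0.1511] yaxis [ 1.    -0.001 -0.   ] z [-0.  0. -1.] F [ 0.0396  0.0184 -1.6284] w 0.06301658587031302 46.18576468743413 j [-0.3458  0.6235  0.5239  1.6333 -0.3589  0.9821  0.2972]
```

View pics/d1.png

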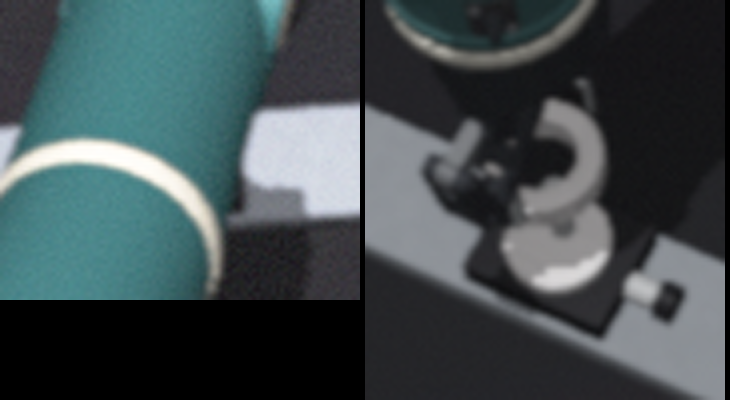

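The ring is held flat above the platform. Its right edge is at crop (605,160), which is about (280,265) in the image. I'll check that against the predicted outline.

Run:
```python
from h import *
S=cam('scene');t=np.linspace(0,2*np.pi,90)
for z in(.130,.150):
    q=proj(S,np.c_[.6525+.033*np.cos(t),-.0446+.033*np.sin(t),0*t+z]);print(z,q.min(0),q.max(0))
q=proj(S,[[.6525-.015,-.0446,.150],[.650,-.0437,.052]]);print(q)
r=bot.trace('ring','scene')[0];m=np.array(r['pixels']);print(r['confidence'],r['rect'])
```

```text
0.13 [248.92638799 253.29761838] [280.25993802 281.31204979]
0.15 [247.53573158 248.76940417] [279.44452092 277.14555123]
[[267.06705506 256.94993486]
 [269.44063218 281.90190428]]
0.61 [249.9, 249.6, 278.7, 280.1]
```

```bash
python3 -m crank '[[0,0.1,-1,0,0,0,0],[0,0.1,-2.2,0,0,0,0],[0,0.1,-3.4,0,0,0,0],[0,0.1,-4.6,0,0,0,0],[0,0.1,-5.8,0,0,0,0],[0,0.1,-6.6,0,0,0,0],[0,0.1,-7.1,0,0,0,0],[0,0.1,-7.1,0,0,0,0]]'
```

```text
time_s: 8.8
eef_pos: [0.6528, -0.043, 0.0798]
tcp_rot: [-0.0, 0.707, 0.707, -0.0]
ft_force: [0.2, -0.3, -1.5]
gripper_width: 0.0632
grasp_force: 46.2
```

```bash
python3 -m crank '[[0,0,-0.3,0,0,0,0],[0,0,-0.6,0,0,0,0],[0,0,-0.6,0,0,0,0],[0,0,-0.6,0,0,0,1],[0,0,-0.6,0,0,0,1],[0,0,-0.6,0,0,0,1],[0,0,-0.6,0,0,0,1],[0,0,-0.6,0,0,0,1]]'; python3 -m crank '[[0,0,2,0,0,0,1],[0,0,4,0,0,0,1],[0,0,7,0,0,0,1],[0,0,11,0,0,0,1],[-4,3,13,0,0,0.18,1],[-8,6.5,13,0,0,0.36,1],[-13,10,13,0,0,0.54,1],[-17,14,13,0,0,0.72,1]]'; python3 d.py d2.png
```

```text
time_s: 9.8
eef_pos: [0.6528, -0.0429, 0.074]
tcp_rot: [-0.0, 0.707, 0.707, -0.0]
ft_force: [0.0, -0.9, 0.1]
gripper_width: 0.0856
grasp_force: 0.0
time_s: 10.8
eef_pos: [0.4813, 0.0977, 0.2055]
tcp_rot: [0.001, 0.41, 0.912, 0.001]
ft_force: [1.8, 0.8, -0.5]
gripper_width: 0.0853
grasp_force: 0.0
```

View pics/d2.png

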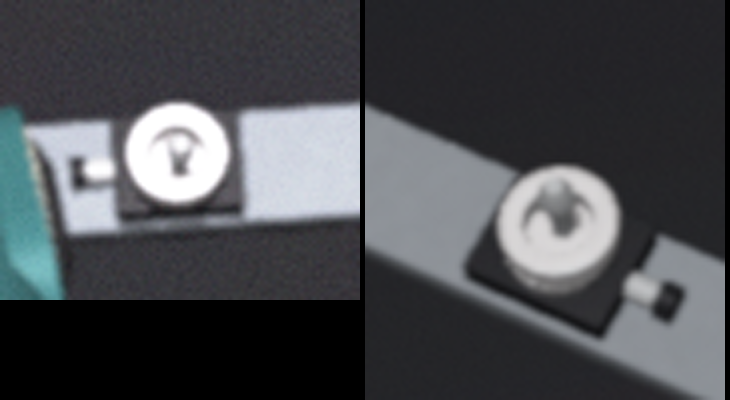

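The ring lies flat on the platform around the pin, centred at about (344.5,189) in the top view. Next is the clip.

```bash
python3 -m crank '[[-2,2,-1,0,0,0.18,1],[-4,4,-3,0,0,0.36,1],[-6,6,-5,0,0,0.54,1],[-6.1,6.6,-7,0,0,0.72,1],[-6.1,6.6,-9,0,0,0.85,1],[-6.1,6.6,-11,0,0,0.85,1],[-6.1,6.6,-11,0,0,0.85,1],[-6.1,6.6,-11,0,0,0.85,1]]'; python3 st.py
```

```text
time_s: 11.9
eef_pos: [0.4225, 0.1631, 0.0952]
tcp_rot: [0.001, 0.001, 1.0, 0.0]
ft_force: [-0.6, 0.6, -0.2]
gripper_width: 0.0854
grasp_force: 0.0
11.9 [0.4225 0.1631 0.0952] yaxis [0.0015 1.     0.0004] z [ 0.0014  0.0004 -1.    ] F [-0.607   0.572  -0.1745] w 0.08543768637918293 0.0 j [-0.5963  0.3512  0.1846  2.1591 -0.1059  0.638   1.2316]
```

```bash
python3 -m crank '[[-0.1,0.05,-1.5,0,0,0.007,1],[-0.1,0.05,-3.5,0,0,0.007,1],[-0.1,0.05,-5.5,0,0,0.007,1],[-0.1,0.05,-6.8,0,0,0.007,1],[-0.1,0.05,-6.8,0,0,0.007,1],[-0.1,0.05,-6.8,0,0,0.007,-1],[-0.1,0.05,-6.8,0,0,0.007,-1],[-0.1,0.05,-6.8,0,0,0.007,-1]]' 60; python3 -m crank '[[0,0,0,0,0,0,-1],[0,0,0,0,0,0,-1],[0,0,0,0,0,0,-1],[0,0,2,0,0,0,-1],[0,0,5,0,0,0,-1],[0,0,10,0,0,0,-1],[0,0,14,0,0,0,-1],[0,0,14,0,0,0,-1]]'; python3 st.py
```

```text
time_s: 12.9
eef_pos: [0.4211, 0.1637, 0.0264]
tcp_rot: [0.0, -0.003, 1.0, 0.0]
ft_force: [0.3, 0.1, 0.1]
gripper_width: 0.0323
grasp_force: 0.0
time_s: 13.9
eef_pos: [0.422, 0.1642, 0.1686]
tcp_rot: [0.002, -0.003, 1.0, 0.001]
ft_force: [-0.2, 0.4, -1.3]
gripper_width: 0.0093
grasp_force: 58.5
13.9 [0.422  0.1642 0.1686] yaxis [-0.0063  1.      0.0024] z [ 0.0043  0.0025 -1.    ] F [-0.2374  0.4058 -1.3307] w 0.009339541112831586 58.4922069311142 j [-0.6289  0.2179  0.2128  2.114  -0.0637  0.8106  1.1998]
```

```bash
python3 -m crank '[[2,-4,0,0,0,0,-1],[4,-8,0,0,0,0,-1],[6.5,-12,0,0,0,0,-1],[9,-16,0,0,0,0,-1],[11,-19,-1,0,0,0,-1],[11.8,-20.8,-3,0,0,0,-1],[11.8,-20.8,-5,0,0,0,-1],[11.8,-20.8,-6,0,0,0,-1]]'; python3 -m crank '[[0,0,0,0,0,0,-1],[0,0,0,0,0,0,-1],[0,0,0,0,0,0,-1],[0,0,0,0,0,0,-1],[0,0,0,0,0,0,-1],[0,0,0,0,0,0,-1],[0,0,0,0,0,0,-1],[0,0,0,0,0,0,-1]]';python3 d.py d3.png; python3 st.py
```

```text
time_s: 14.9
eef_pos: [0.538, -0.0445, 0.1042]
tcp_rot: [-0.001, -0.003, 1.0, -0.0]
ft_force: [0.3, 0.1, -0.2]
gripper_width: 0.0091
grasp_force: 58.5
time_s: 15.9
eef_pos: [0.5388, -0.0444, 0.106]
tcp_rot: [0.0, -0.003, 1.0, -0.0]
ft_force: [-0.5, -0.4, -0.3]
gripper_width: 0.0093
grasp_force: 58.5
16.0 [ 0.5388 -0.0444  0.106 ] yaxis [-0.0062  1.     -0.0001] z [ 0.     -0.0001 -1.    ] F [-0.03    0.5307  0.149 ] w 0.008945834005044525 58.54913055896759 j [-0.2139  0.4703  0.2967  1.9478 -0.1953  0.7509  1.7729]
```

View pics/d3.png

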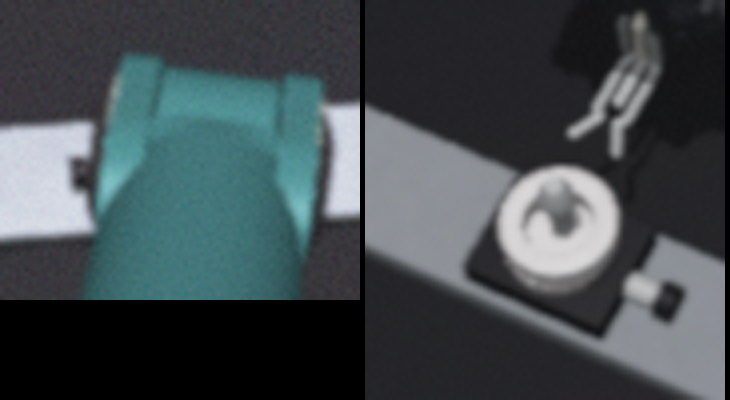

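The clip hangs level in front of the pin, with leg ends at about (271.7,258.2) and (283,263.7) in the scene view. I'll compare those with the prediction.

Run:
```python
from h import *
np.set_printoptions(precision=4,suppress=True)
S=cam('scene');x,y,z=.5848,-.0441,.0796
P=np.array([[.0225,.0135,.0025],[.0225,-.0135,.0025],[.0075,.0060,.0025],[.0075,-.006,.0025],[-.035,0,.04]])+[x,y,z]
print(proj(S,P))
m=onz(S,[[271.75,258.25],[283,263.75]],.082);print(m,m.mean(0))
g=cv2.cvtColor(S['img'],cv2.COLOR_RGB2GRAY)[255:290,255:285]
print('pin head proj for px .650/.646',proj(S,[[.650,-.0437,.105],[.646,-.0437,.105],[.650,-.0437,.086],[.65,-.0437,.055]]))
```

```text
[[282.4917 262.8925]
 [271.9385 258.2329]
 [282.74   256.2713]
 [278.0716 254.2279]
 [288.1249 232.1443]]
[[ 0.6075 -0.058   0.082 ]
 [ 0.6087 -0.0286  0.082 ]] [ 0.6081 -0.0433  0.082 ]
pin head proj for px .650/.646 [[266.8627 271.5203]
 [267.7735 270.0223]
 [267.814  275.3515]
 [269.3008 281.339 ]]
```

```bash
python3 -m crank '[[0.6,0,-0.2,0,0,0,-1],[1.2,0,-0.3,0,0,0,-1],[2,0,-0.3,0,0,0,-1],[2.8,0,-0.3,0,0,0,-1],[3.5,0,-0.3,0,0,0,-1],[4,0,-0.3,0,0,0,-1],[4.4,0,-0.3,0,0,0,-1],[4.4,0,-0.3,0,0,0,-1]]'; python3 st.py;  python3 -m crank '[[0.1,0,0,0,0,0,-1],[0.1,0,0,0,0,0,-1],[0.2,0,0,0,0,0,-1],[0.2,0,0,0,0,0,-1],[0.3,0,0,0,0,0,-1],[0.3,0,0,0,0,0,-1],[0.3,0,0,0,0,0,-1],[0.3,0,0,0,0,0,-1]]'; python3 st.py
```

```text
time_s: 17.05
eef_pos: [0.583, -0.0444, 0.1029]
tcp_rot: [0.0, -0.003, 1.0, -0.0]
ft_force: [-0.2, -0.0, -0.7]
gripper_width: 0.0091
grasp_force: 58.5
17.05 [ 0.583  -0.0444  0.1029] yaxis [-0.0063  1.     -0.0001] z [ 0.     -0.0001 -1.    ] F [-0.2098 -0.047  -0.6882] w 0.009132257620558448 58.549012541770935 j [-0.2006  0.5399  0.2901  1.8385 -0.2078  0.7926  1.7741]
time_s: 18.05
eef_pos: [0.5858, -0.0444, 0.103]
tcp_rot: [0.0, -0.003, 1.0, -0.0]
ft_force: [0.0, 0.5, -1.0]
gripper_width: 0.0092
grasp_force: 58.5
18.05 [ 0.5858 -0.0444  0.103 ] yaxis [-0.0062  1.     -0.0001] z [ 0.     -0.0001 -1.    ] F [ 0.0068  0.5122 -1.006 ] w 0.009170124010914184 58.548129200935364 j [-0.1998  0.5441  0.2899  1.8312 -0.2085  0.7959  1.774 ]
```

Force still near zero, so I continue gently.

```bash
python3 -m crank '[[0.1,0,0,0,0,0,-1],[0.1,0,0,0,0,0,-1],[0.2,0,0,0,0,0,-1],[0.2,0,0,0,0,0,-1],[0.3,0,0,0,0,0,-1],[0.3,0,0,0,0,0,-1],[0.3,0,0,0,0,0,-1],[0.3,0,0,0,0,0,-1]]'
```

```text
time_s: 19.05
eef_pos: [0.5886, -0.0444, 0.1028]
tcp_rot: [-0.0, -0.003, 1.0, -0.0]
ft_force: [-4.8, -0.1, -1.6]
gripper_width: 0.0092
grasp_force: 58.5
```

```bash
python3 -m crank '[[0.1,0,0,0,0,0,-1],[0.1,0,0,0,0,0,-1],[0.2,0,0,0,0,0,-1],[0.2,0,0,0,0,0,-1],[0.2,0,0,0,0,0,-1],[0.2,0,0,0,0,0,-1],[0.2,0,0,0,0,0,-1],[0.2,0,0,0,0,0,-1]]'
```

```text
time_s: 20.05
eef_pos: [0.5905, -0.0444, 0.1028]
tcp_rot: [-0.0, -0.003, 1.0, -0.0]
ft_force: [-5.4, 0.5, -2.4]
gripper_width: 0.0088
grasp_force: 58.4
```

```bash
python3 -m crank '[[0.1,0,0,0,0,0,-1],[0.1,0,0,0,0,0,-1],[0.2,0,0,0,0,0,-1],[0.2,0,0,0,0,0,-1],[0.2,0,0,0,0,0,-1],[0.2,0,0,0,0,0,-1],[0.2,0,0,0,0,0,-1],[0.2,0,0,0,0,0,-1]]'
```

```text
time_s: 21.05
eef_pos: [0.593, -0.0444, 0.1031]
tcp_rot: [0.0, -0.003, 1.0, -0.0]
ft_force: [-1.2, -0.0, 1.2]
gripper_width: 0.0092
grasp_force: 58.6
```

```bash
python3 -m crank '[[0.1,0,0,0,0,0,-1],[0.1,0,0,0,0,0,-1],[0.2,0,0,0,0,0,-1],[0.2,0,0,0,0,0,-1],[0.2,0,0,0,0,0,-1],[0.2,0,0,0,0,0,-1],[0.2,0,0,0,0,0,-1],[0.2,0,0,0,0,0,-1]]'
```

```text
time_s: 22.05
eef_pos: [0.5949, -0.0444, 0.103]
tcp_rot: [0.0, -0.003, 1.0, -0.0]
ft_force: [0.1, 0.3, 0.5]
gripper_width: 0.0094
grasp_force: 58.6
```

```bash
python3 -m crank '[[0.1,0,0,0,0,0,-1],[0.1,0,0,0,0,0,-1],[0.2,0,0,0,0,0,-1],[0.2,0,0,0,0,0,-1],[0.2,0,0,0,0,0,-1],[0.3,0,0,0,0,0,-1],[0.3,0,0,0,0,0,-1],[0.3,0,0,0,0,0,-1]]'
```

```text
time_s: 23.05
eef_pos: [0.5981, -0.0444, 0.1031]
tcp_rot: [0.0, -0.003, 1.0, -0.0]
ft_force: [1.4, 0.2, -0.9]
gripper_width: 0.0091
grasp_force: 58.5
```

```bash
python3 -m crank '[[0.1,0,0,0,0,0,-1],[0.1,0,0,0,0,0,-1],[0.2,0,0,0,0,0,-1],[0.2,0,0,0,0,0,-1],[0.2,0,0,0,0,0,-1],[0.2,0,0,0,0,0,-1],[0.2,0,0,0,0,0,-1],[0.2,0,0,0,0,0,-1]]'; python3 d.py d4.png
```

```text
time_s: 24.05
eef_pos: [0.6, -0.0444, 0.1031]
tcp_rot: [0.0, -0.003, 1.0, -0.0]
ft_force: [4.0, -0.1, -1.3]
gripper_width: 0.0091
grasp_force: 58.5
```

View pics/d4.png

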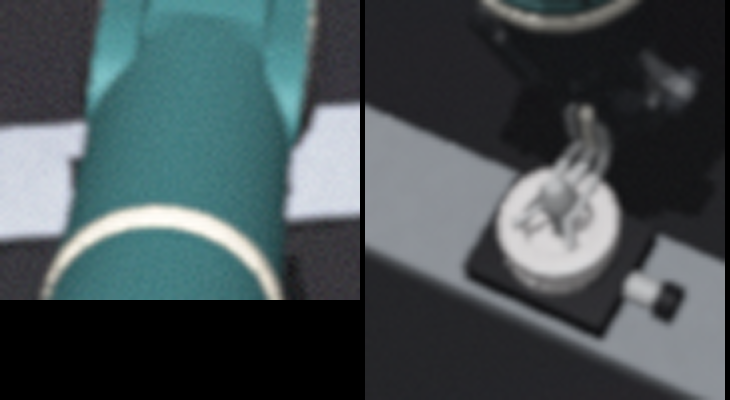

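The clip straddles the neck below the head, with the pin head at crop (557,195). The legs now pull it on (Fx positive), so the throat has passed the middle. I'll continue in small steps.

```bash
python3 -m crank '[[0.1,0,0,0,0,0,-1],[0.1,0,0,0,0,0,-1],[0.2,0,0,0,0,0,-1],[0.2,0,0,0,0,0,-1],[0.2,0,0,0,0,0,-1],[0.2,0,0,0,0,0,-1],[0.2,0,0,0,0,0,-1],[0.2,0,0,0,0,0,-1]]'
```

```text
time_s: 25.15
eef_pos: [0.6017, -0.0444, 0.1029]
tcp_rot: [-0.0, -0.003, 1.0, -0.0]
ft_force: [-1.5, 0.5, -1.8]
gripper_width: 0.0088
grasp_force: 58.4
```

```bash
python3 -m crank '[[0.1,0,0,0,0,0,-1],[0.1,0,0,0,0,0,-1],[0.1,0,0,0,0,0,-1],[0.1,0,0,0,0,0,-1],[0.1,0,0,0,0,0,-1],[0.1,0,0,0,0,0,-1],[0.1,0,0,0,0,0,-1],[0.1,0,0,0,0,0,-1]]'
```

```text
time_s: 26.15
eef_pos: [0.6029, -0.0444, 0.103]
tcp_rot: [0.0, -0.003, 1.0, -0.0]
ft_force: [1.7, 0.1, -2.1]
gripper_width: 0.0092
grasp_force: 58.4
```

```bash
cat > f.py <<'E'
from h import *
np.set_printoptions(precision=4,suppress=True)
F=[];
for i in range(5): bot.camera('scene'); s=bot.state(); F.append(s['ft_force'])
print(s['time_s'],np.array(s['eef_pos']),np.mean(F,0),np.array(F)[:,0])
E
python3 f.py; python3 -m crank '[[0.1,0,0,0,0,0,-1],[0.1,0,0,0,0,0,-1],[0.1,0,0,0,0,0,-1],[0.1,0,0,0,0,0,-1],[0.1,0,0,0,0,0,-1],[0.1,0,0,0,0,0,-1],[0.1,0,0,0,0,0,-1],[0.1,0,0,0,0,0,-1]]'; python3 f.py
```

```text
26.4 [ 0.6029 -0.0444  0.103 ] [ 1.1685  0.5382 -2.2419] [0.8247 0.9533 2.145  1.1191 0.8004]
time_s: 27.4
eef_pos: [0.6038, -0.0444, 0.1029]
tcp_rot: [-0.0, -0.003, 1.0, -0.0]
ft_force: [-0.7, 0.2, -1.3]
gripper_width: 0.0089
grasp_force: 58.5
27.65 [ 0.6038 -0.0444  0.1029] [-1.9066  0.4811 -0.7787] [-2.3139 -1.4243 -2.2523 -0.999  -2.5433]
```

```bash
python3 -m crank '[[0.1,0,0,0,0,0,-1],[0.1,0,0,0,0,0,-1],[0.1,0,0,0,0,0,-1],[0.1,0,0,0,0,0,-1],[0.1,0,0,0,0,0,-1],[0.1,0,0,0,0,0,-1],[0.1,0,0,0,0,0,-1],[0.1,0,0,0,0,0,-1]]'; python3 f.py
```

```text
time_s: 28.65
eef_pos: [0.6043, -0.0444, 0.1028]
tcp_rot: [-0.001, -0.003, 1.0, 0.0]
ft_force: [-6.2, 1.6, 2.0]
gripper_width: 0.009
grasp_force: 59.0
28.9 [ 0.6043 -0.0444  0.1029] [-6.6568  0.9205  2.471 ] [-6.1413 -6.3717 -6.7651 -6.8734 -7.1324]
```

The force climbs steeply (−6.6 N) with almost no travel, at clip x ≈ 0.650, so the clip is home. I release it and retreat.

```bash
python3 -m crank '[[-0.05,0,0,0,0,0,-1],[-0.05,0,-0.1,0,0,0,-1],[-0.05,0,-0.1,0,0,0,0.2],[-0.05,0,-0.1,0,0,0,0.2],[-0.05,0,-0.1,0,0,0,0.2],[-0.05,0,-0.1,0,0,0,0.2],[-0.05,0,-0.1,0,0,0,0.2],[-0.05,0,-0.1,0,0,0,0.2]]'; python3 -m crank '[[0,0,1,0,0,0,0.2],[0,0,3,0,0,0,0.2],[0,0,6,0,0,0,0.2],[0,0,10,0,0,0,0.2],[-4,4,13,0,0,0,0.2],[-9,8,15,0,0,0,0.2],[-14,12,15,0,0,0,0.2],[-18,16,15,0,0,0,0.2]]'; python3 -m crank '[[-2,4,0,0,0,0,0.2],[-3,8,0,0,0,0,0.2],[-3,12,0,0,0,0,0.2],[-3,12,0,0,0,0,0.2],[-3,12,0,0,0,0,0.2],[-3,12,0,0,0,0,0.2],[-3,12,0,0,0,0,0.2],[-3,12,0,0,0,0,0.2]]';sed 's/fx=4,fy=4/fx=4,fy=4/' d.py >/dev/null; python3 d.py d5.png
cat > g.py <<'E'
from h import *
T=cam('top');S=cam('scene')
save(S,'x.png')
P=lambda o:np.array([[.0225,.0135,.0025],[.0225,-.0135,.0025],[-.046,0,.04]])+o
for n,c in(('top',T),('scene',S)): print(n,proj(c,P([.6503,-.044,.072])))
E
python3 g.py
```

```text
time_s: 29.9
eef_pos: [0.6043, -0.0444, 0.102]
tcp_rot: [0.0, -0.003, 1.0, -0.0]
ft_force: [0.5, -0.1, -0.4]
gripper_width: 0.0512
grasp_force: 0.0
time_s: 30.9
eef_pos: [0.4239, 0.1154, 0.2537]
tcp_rot: [0.001, -0.003, 1.0, 0.0]
ft_force: [1.8, 1.8, 0.6]
gripper_width: 0.0511
grasp_force: 0.0
time_s: 31.9
eef_pos: [0.3954, 0.2343, 0.2521]
tcp_rot: [0.0, -0.003, 1.0, -0.0]
ft_force: [0.3, 0.0, -0.4]
gripper_width: 0.0514
grasp_force: 0.0
top [[338.96784622 180.95077875]
 [348.94935771 180.38711654]
 [345.99064814 201.08848123]]
scene [[268.52367207 288.50023575]
 [257.81868394 283.57840366]
 [276.66786329 253.15267709]]
```

View pics/d5.png

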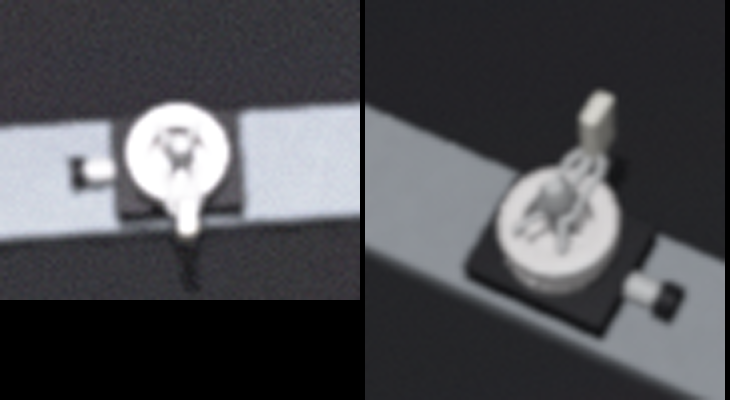

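In both views the tab sits a few pixels farther back than predicted: scene (279,249.5) and top (347,205.5). I'll fit the clip's pose, including tilt, to see whether it slid back or just drooped.

```bash
cat > k.py <<'E'
from h import *
from scipy.optimize import minimize
from scipy.spatial.transform import Rotation as R
np.set_printoptions(precision=4,suppress=True)
C={n:cam(n) for n in('top','scene')}
box=lambda x0,x1,y0,y1,z0,z1:[(x,y,z) for x in(x0,x1) for y in(y0,y1) for z in(z0,z1)]
W=[box(-32,7.5,6.8,11.8,0,5),box(-32,7.5,-11.8,-6.8,0,5),box(-46,-4,-3,3,0,5),box(-35,-30,-11.8,11.8,0,5),box(-57,-35,-5,5,0,40)]
roi={'top':(335,201,360,218),'scene':(270,238,295,264)};K=8
im={};val={}
for n in C:
    l,t,r,b=roi[n];g=cv2.cvtColor(C[n]['img'],cv2.COLOR_RGB2GRAY).astype(np.float32)[t:b,l:r];im[n]=g
    rm=np.zeros(g.shape,np.uint8) # mask ring area
    a=np.linspace(0,6.28,60)
    for z in(.02,.045,.072):
        if z==.02 and n=='top': q=proj(C[n],np.array([[.618,.3,.02],[.618,-.4,.02],[.70,-.4,.02],[.70,.3,.02]]))
        else: q=proj(C[n],np.c_[.653+.035*np.cos(a),-.0437+.035*np.sin(a),0*a+z])
        cv2.fillConvexPoly(rm,cv2.convexHull((q-[l,t]).round().astype(np.int32)),1)
    val[n]=rm==0
def render(p,n):
    x,y,z,yaw,pit=p;l,t,r,b=roi[n];m=np.zeros(((b-t)*K,(r-l)*K),np.float32)
    M=R.from_euler('ZY',[yaw,pit])
    for w in W:
        q=proj(C[n],M.apply(np.array(w)/1000.)+[x,y,z]);cv2.fillConvexPoly(m,cv2.convexHull(((q-[l-.5,t-.5])*K).astype(np.int32)),1.)
    return cv2.GaussianBlur(cv2.resize(m,(r-l,b-t),interpolation=cv2.INTER_AREA),(0,0),.7)
cc=lambda p,n:np.corrcoef(render(p,n)[val[n]],im[n][val[n]])[0,1]
for pit in(-.25,-.2,-.15,-.1,-.05,0,.05):
    f=lambda v:-sum(cc((.65+v[0]/100,-.0437,.072+v[1]/100,v[2],pit),n) for n in C)
    b=min((minimize(f,s,method='Nelder-Mead',options=dict(initial_simplex=np.array(s)+np.array([[0,0,0],[.5,0,0],[0,.3,0],[0,0,.1]]))) for s in([0,0,0],[-.8,0,0],[-.3,.5,0])),key=lambda r:r.fun)
    print(pit,b.x,round(b.fun,4))
for n in C:
    r=bot.trace('clip',n)
    for q in r[:1]:print(n,q['confidence'],q['rect'])
o=[]
for n,bx in(('top',(325,170,365,215)),('scene',(245,240,290,300))):
    l,t,r,b=bx;a=cv2.resize(C[n]['img'][t:b,l:r,::-1],None,fx=9,fy=9,interpolation=cv2.INTER_CUBIC);o.append(np.pad(a,((0,540-a.shape[0]),(0,5),(0,0))))
cv2.imwrite('pics/k.png',np.hstack(o))
E
python3 k.py
```

```text
-0.25 [0.1982 1.3593 0.0341] -1.8391
-0.2 [0.2056 1.2115 0.0324] -1.84
-0.15 [0.1517 1.0897 0.0249] -1.837
-0.1 [0.1176 1.0157 0.0195] -1.8283
-0.05 [0.0373 0.7724 0.0219] -1.818
0 [0.011  0.7329 0.0166] -1.8047
0.05 [-0.0773  0.6197  0.0144] -1.7882
top 0.48 [344.9, 178.4, 347.3, 206.4]
scene 0.74 [256.4, 246.6, 282.2, 285.3]
```

View pics/k.png

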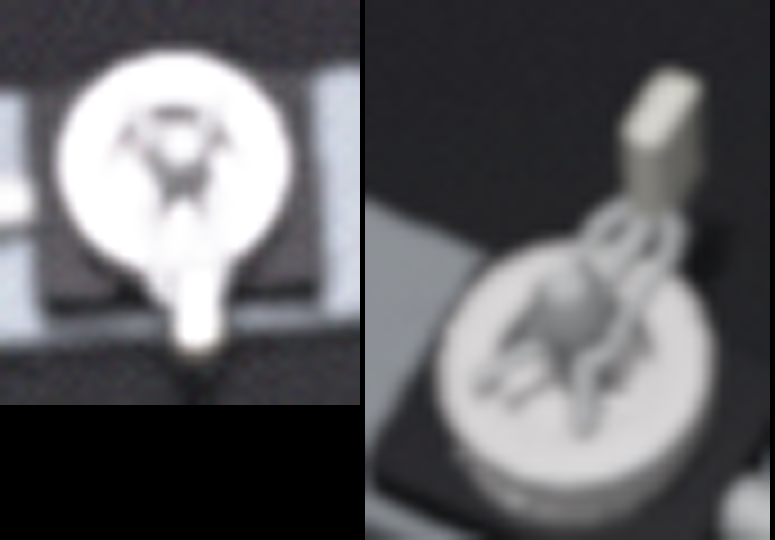

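The clip is around the neck under the head, with leg tips at crop (485,385) and (585,430) and the tab standing behind the ring. I need its tilt more exactly, so I'll fit keypoints.

```bash
cat > m.py <<'E'
from h import *
from scipy.optimize import least_squares
from scipy.spatial.transform import Rotation as R
np.set_printoptions(precision=4,suppress=True)
C={n:cam(n) for n in('top','scene')}
s=lambda u,v:(245+(u-365)/9-.45,240+v/9-.45)
ob=[((-35,-5,40),s(622,132)),((-35,5,40),s(660,148)),((-57,-5,40),s(672,68)),((-57,5,40),s(704,78)),((22.5,14,2.5),s(585,428)),((22.5,-14,2.5),s(485,383))]
A=np.array([o[0] for o in ob])/1000.;B=np.array([o[1] for o in ob])
f0=lambda p:R.from_euler('ZY',p[3:]).apply(A)+p[:3]
tt=lambda p:proj(C['top'],R.from_euler('ZY',p[3:]).apply([[-.057,-.005,.04],[-.057,.005,.04]])+p[:3]).mean(0)
for fx in (.072,.074,.076,.078,.080):
    f=lambda v:np.r_[(proj(C['scene'],f0(np.r_[v[:2],fx,v[2:]]))-B).ravel(),tt(np.r_[v[:2],fx,v[2:]])-[346.3,208.2]]
    r=least_squares(f,[.65,-.0437,0,0]);print(fx,r.x,r.cost,r.fun)
E
python3 m.py
```

```text
0.072 [ 0.6471 -0.0448  0.0013 -0.0846] 0.5667171224320264 [ 0.3395  0.2291  0.1175  0.2012 -0.3454 -0.1013  0.0651  0.501   0.1041
 -0.3375  0.104  -0.4155  0.4119 -0.2209]
0.074 [ 0.6482 -0.0442  0.01   -0.1116] 0.5467082065100117 [ 0.3767  0.1447  0.1776  0.0866 -0.3686 -0.0732  0.0622  0.4989  0.1168
 -0.3444  0.03   -0.3454  0.3673 -0.3319]
0.076 [ 0.6493 -0.0435  0.0187 -0.1391] 0.5981018651705331 [ 0.4121  0.0654  0.2356 -0.023  -0.3967 -0.0304  0.0539  0.5113  0.1372
 -0.3688 -0.0354 -0.2924  0.326  -0.4421]
0.078 [ 0.6504 -0.0429  0.0272 -0.1666] 0.7184134113067154 [ 0.4452 -0.0089  0.2903 -0.1272 -0.4291  0.0245  0.0405  0.5365  0.1654
 -0.4114 -0.0915 -0.2583  0.285  -0.5577]
0.08 [ 0.6515 -0.0422  0.0354 -0.1937] 0.9090244137185667 [ 0.4753 -0.0785  0.3413 -0.2256 -0.4651  0.0885  0.0228  0.5716  0.2007
 -0.4715 -0.1379 -0.2437  0.241  -0.6842]
```

The fit gives a tilt of about 0.1 rad, the clip origin at about 0.649 m (9 mm from the platform centre) and a height of about 75 mm. These are all within limits and agree with the clip being home and resting on the ring. The robot is clear, so I hand the job in.

```bash
python3 -c "
from cell import bot
print(bot.sign_off())"
```

```text
the job is handed in; nothing more can be done
None
```

I handed the job in at about 33 s: the ring lies flat around the pin and the clip is pushed home on the neck with everything let go, but the hand-in returned no verdict. The highest force I read while pushing was about 7 N. I judged the tongue pressed in by feel, because the pictures could not show it.

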